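# Switch the test box over to green and start it

## Robot

A 7-joint arm with a two-finger parallel gripper is mounted at the origin on the work surface. World frame = base frame: x ahead of the robot, y to its left, z up, the work surface at z = 0. Lengths are in m, angles in rad, forces in N, time in s.
With the tool pointing down it reaches from about 0.4 to 0.925 m from the base axis. Payload 5.6 kg.
Tool frame: the origin (TCP) lies between the finger pads, 19 mm behind the fingertips; this is the grasp point; z points along the fingers, y is the line along which they close (so a half turn about z gives the same grasp; the last joint's range is limited). The gripper opens to 85 mm and grips with 20 to 120 N. Pads are 22 mm wide; open, the fingers measure 114 mm over their backs; the gripper's body (76 mm by 85 mm) begins 54 mm behind the grasp point. The pads swing forward as they close: fully open they stand 13 mm farther back than shut.
Start: joints at [1.261, 0.468, -0.012, 1.603, 0.006, 1.071, -0.056], TCP at [0.171, -0.627, 0.25] pointing down, gripper open.
Joint ranges: [-2.53, 2.53], [-0.31, 2.02], [-1.57, 1.55], [0.28, 2.44], [-1.29, 4.43], [0.15, 1.84], [-2.92, 2.92]. Speed limits (rad/s): [2.57, 2.57, 3.14, 3.14, 3.14, 3.14, 3.14].

## Interface

Orientations are given as a rotation vector (axis times angle).
In Python, from station import arm gives the robot as it stands. The module is installed in compiled form; this text tells all that it offers.
- The arm moves only by the tool servo_tool, never from a script. Its argument "commands" is a list that holds one entry, the list of rows, each a list of 7 numbers: the shift along the world's x, y, z in m, then the turn, a rotation vector about the world's x, y, z in rad, then the closure, from -1 (fully open) to 1 (shut). A call has 1 to 10 rows; each row shifts and turns the commanded pose from where the row before left it; what a row does not reach is not made up. A row lasts 1/12 s, in which the tool goes at most 41.7 mm and 7.16 degrees, less where a joint would pass 70% of its speed; a pose out of reach is approached as far as the arm can. A call with a gripper value outside its range is refused whole. The fingers move at their own pace and stop on an object; "force" is the grip in N (left out, the last holds). Time passes only in rows, so rows that do not move let the fingers close. It gives the time, the measured TCP pose, the force, the opening and the grip force at its end, in the units of the state.
- arm.get_state(): the state, without advancing time (a new reading comes with each control period).
- arm.get_image(name): name is "scene" or "top" or "wrist"; returns a dict with "color" (384x512x3 uint8, red, green, blue), "vertical_fov" (degrees; the focal length in pixels is half the picture's height over the tangent of half this angle, whatever the lens; pixels are square), "cx", "cy" (the principal point, pixels), "camera_from_world" (4x4, takes a point from world to camera coordinates). Camera axes: x right, y down, z forward; pixel columns grow to the right and rows downward; lengths in m; the calibration is good to about 2 mm. A picture is of the moment at which its call begins. There is no depth.
- arm.sign_off(): hands the job in; it is judged then, once.
Trained networks look in a picture, given as the dict that the camera call returned (one of the last four; its "shot" number tells which), for a name from the list of things; names that differ only in an ending like _2 or _b are one class to them, and where a whole thing is asked for, a point or a joint stands for the part that bears it (a point fixed in the world has none). Each returns a list of dicts, best first, with "p" (0 to 1); they miss things now and then, are a little off and sometimes report something else, mostly with a low value. They report only what shows in the picture. A call takes as long as a camera call.
- arm.search_frame(picture, name): "point" ([x, y, z] in m, in the coordinates of the camera as it stood for that picture, good to about 4 mm: the middle of the surface that is visible of it).
- arm.tip_of(picture, name): "point" ([x, y, z] in m, in the coordinates of the camera as it stood for that picture, good to about 4 mm: a listed point, or the origin of a listed thing).
The state is a dict: "clock": time; "joint_pos": joint angles; "qvel": joint speeds; "tau": joint torques, N m; "ee_pos": TCP position; "ee_rot": TCP orientation; "contact_force": force on the tool from outside, world axes, zero at the start; "torque": the same for the moment, N m; "gripper_width": finger opening in m; "gripper_force": force on a finger pad.
Only numpy, scipy, OpenCV 4.12 (cv2) and the standard library are available. Lean on these libraries where they do the work, as an engineer would, in place of code of your own. Each camera call takes 0.05 s, during which the arm holds its last target. There are 200 camera calls.

## Task

On the grey test box, set the black selector to the green mark: pull the sprung knob up out of its detent, turn it to green and let it drop fully home into the detent there, which lies somewhat past the mark as seen from the middle and has to be felt for, never forcing the knob against its detent. Only then push the yellow button fully down and let it go, leaving the screwdriver, tray and jar beside the box alone.

Things in the scene. Friction and masses are not known exactly. Their poses are not given: they have to be found in the camera images.
- tester: grey die-cast test box, fixed to the bench, 160 (its x) x 250 (its y) x 60 mm high; origin at the centre of its underside, z up. It stands at different places and yaws. On its top panel: the selector, its axis at x 0, y +45 mm, and the yellow button at x 0, y -80 mm
- selector_grip (a point): point on the selector's vertical axis, TCP height for gripping from above (fingertips just clear the skirt); its x points along the bar to the pointer, z up; moves with the knob. Knob: black bar 50 mm long (x), 14 thick (y), 32 high, on a black skirt 58 mm across, 7 thick; the point is 22 mm above the skirt's top, 8 below the bar's top, 45.5 above the box's panel when home
- pointer (a point): tip of the white pointer on the skirt's rim, 36 mm from the selector's axis along the bar, 20 mm above the panel when home. Below the skirt is a fixed dark bezel 60 mm across, 16 mm high; a red band shows between them whenever the knob is not home
- lift (a joint): how far the selector is pulled up, m: 0 fully home in a detent, about 0.008 when its pin rests on the land between detents, 0.014 at the top stop. A spring pulls it down with about 4 N at home, 6 N at 0.008, 7.5 N at the top, besides its weight of about 1.2 N
- selector (a joint): turn of the selector, rad, counter-clockwise from above; starts at 0 in the middle detent, pointing along the box's +x; stops at +-1.42. Turns only when lifted more than 0.008. One more detent lies to each side, 0.86 to 1.25 rad from the middle, at an unseen angle that differs each time: the pin drops in only within about 0.05 rad of it, elsewhere it rests on the smooth land
- detent_pin: steel pin, 6 mm diameter, hidden under the skirt 21 mm from the axis, on the pointer's side; it drops 8 mm into a detent. More than 30 N on it, from turning the knob while it sits in a detent or from pressing it down on the land, counts as forcing
- green_mark: flat green disc, 18 mm across, on the panel, 47 mm from the selector's axis, 45 degrees to one side of the middle (which side changes); origin at its centre, on the panel
- red_mark: flat red disc of the same size, 45 degrees to the other side
- go_button (a joint): travel of the yellow push button, m: 0 up, 0.006 fully down; sprung, about 5 N when fully down
- go_button_top (a point): centre of the top face of the yellow button, 28 mm across, in a black housing on the panel; press straight down
- screwdriver: loose screwdriver lying beside the box's +y side; origin under its middle; leave it alone
- parts_tray: loose black open tray, 110 x 75 x 40 mm, beside the box's -y side; origin at the centre of its underside; leave it alone
- flux_jar: loose jar, 44 mm across, 60 mm high, blue cap, beyond the box's far (+x) side; origin at the centre of its underside; leave it alone

How it is judged:
By the outcome, as a careful person would: the job done as asked, in the order asked, and still so for the second after the job is handed in, with the robot touching nothing.
It also fails if it takes over 53 s, if anything falls off the work surface, if the arm or the gripper's body presses on something with over 40 N, if the wrist force passes 120 N, or if a joint passes its speed limit or range.

## Working session

There is one attempt and no reset: what is moved stays moved. The work goes in short steps, Python scripts to look and compute and a tool call to move; the robot and the scene stay as the last step left them, time stands still between calls to the robot, and variables do not carry over. Pictures are saved under pics/ and viewed, at most 10 in all, crops included, and the job is handed in when it is done.

Besides the shell and the picture viewer there is one more tool, called after "Call:" in YAML: its name, and indented under it one key for each argument. servo_tool: Moves the arm, as the interface text tells. Its arguments: {"type":"object","properties":{"commands":{"type":"array"},"force":{"type":"number"}},"required":["commands"]}

```bash
mkdir -p pics; cat > h.py <<'E'
from station import arm
import numpy as np, cv2
def shot(n,save=None):
    p=arm.get_image(n)
    if save: cv2.imwrite(f'pics/{save}.png',p['color'][:,:,::-1])
    return p
def w(p,pt):
    T=np.linalg.inv(p['camera_from_world']); return T[:3,:3]@np.array(pt)+T[:3,3]
def proj(p,X):
    c=p['camera_from_world']@np.append(X,1); f=p['color'].shape[0]/2/np.tan(np.radians(p['vertical_fov'])/2)
    return p['cx']+f*c[0]/c[2],p['cy']+f*c[1]/c[2]
def ray(p,u,v,z):
    f=p['color'].shape[0]/2/np.tan(np.radians(p['vertical_fov'])/2)
    T=np.linalg.inv(p['camera_from_world']); d=T[:3,:3]@np.array([(u-p['cx'])/f,(v-p['cy'])/f,1]); o=T[:3,3]
    return o+d*(z-o[2])/d[2]
E
python3 - <<'E'
from h import *
np.set_printoptions(precision=4,suppress=True)
for c in ['scene','top']:
    p=shot(c,c+'0')
    print(c, 'cam',np.linalg.inv(p['camera_from_world'])[:3,3])
    for n in ['tester','selector_grip','pointer','green_mark','red_mark','go_button_top','flux_jar','parts_tray','screwdriver']:
        r=arm.tip_of(p,n)
        if r: X=w(p,r[0]['point']); print(n,round(r[0]['p'],2),X,np.array(proj(p,X)))
s=arm.get_state(); print(s['ee_pos'],s['ee_rot'],s['clock'])
E
python3 -c "
import cv2,numpy as np
cv2.imwrite('pics/both.png',cv2.resize(np.hstack([cv2.imread('pics/scene0.png'),cv2.imread('pics/top0.png')]),(800,300)))"
```

```text
scene cam [ 1.1229 -0.5301  0.987 ]
tester 0.91 [0.571  0.0169 0.0058] [236.5099 212.5613]
selector_grip 0.87 [0.5863 0.0613 0.1078] [252.725  180.2284]
pointer 0.59 [0.6174 0.0454 0.0843] [257.469 196.41 ]
green_mark 0.67 [ 0.5135 -0.1853  0.0055] [162.8074 246.7221]
red_mark 0.59 [0.6021 0.0157 0.0633] [244.7315 205.2349]
go_button_top 0.55 [ 0.5388 -0.0556  0.0799] [206.1192 203.5883]
flux_jar 0.77 [ 0.7185 -0.0127  0.005 ] [271.2887 252.0971]
parts_tray 0.89 [ 0.5119 -0.1833  0.0056] [163.0403 245.8344]
screwdriver 0.7 [0.6088 0.1966 0.0024] [291.5147 183.6367]
top cam [0.4006 0.0556 0.8673]
tester 0.82 [0.5693 0.016  0.0041] [276.7168 206.7226]
selector_grip 0.9 [0.5857 0.0577 0.1085] [261.0034 187.081 ]
pointer 0.79 [0.6212 0.0434 0.0828] [269.3142 174.8055]
green_mark 0.59 [0.6314 0.0816 0.0599] [252.2453 171.044 ]
red_mark 0.54 [0.6049 0.0159 0.0607] [280.3699 186.1802]
go_button_top 0.71 [ 0.5343 -0.0595  0.0886] [313.6222 220.2925]
flux_jar 0.95 [ 0.7226 -0.0114  0.0015] [295.1478 146.5353]
parts_tray 0.59 [ 0.5112 -0.1806  0.0061] [359.9414 242.5873]
screwdriver 0.9 [0.6064 0.1983 0.0007] [201.8724 181.8649]
[ 0.1714 -0.627   0.25  ] [ 3.1136  0.4177 -0.    ] 1.0
```

View pics/top0.png

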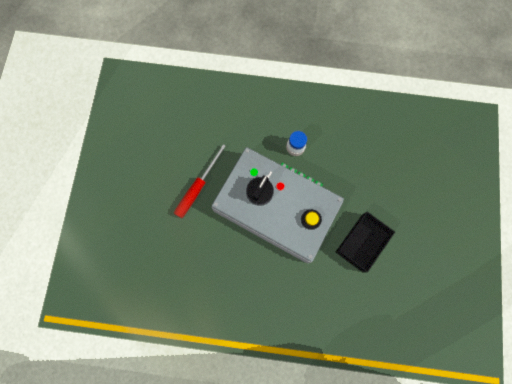

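The scene shows the box at yaw of about -23°. The selector is near (260,188), with the green mark at (253,172) on its CCW (+) side, red at (280,186) and the button at (312,219). Next I move above the selector.

Call:
servo_tool:
  commands:
    - [[0.02,0.034,0,0,0,-0.033,-1],[0.02,0.034,0,0,0,-0.033,-1],[0.02,0.034,0,0,0,-0.033,-1],[0.02,0.034,0,0,0,-0.033,-1],[0.02,0.034,0,0,0,-0.033,-1],[0.02,0.034,0,0,0,-0.033,-1],[0.02,0.034,0,0,0,-0.033,-1],[0.02,0.034,0,0,0,-0.033,-1],[0.02,0.034,0,0,0,-0.033,-1],[0.02,0.034,0,0,0,-0.033,-1]]
  force: 40

```text
clock: 1.83
ee_pos: [0.372, -0.2853, 0.2504]
ee_rot: [3.139, -0.102, 0.001]
contact_force: [1.5, -0.1, 0.0]
gripper_width: 0.0855
gripper_force: 0.0
```

Call:
servo_tool:
  commands:
    - [[0.02,0.034,0,0,0,-0.033,-1],[0.02,0.034,0,0,0,-0.033,-1],[0.02,0.034,0,0,0,-0.033,-1],[0.02,0.034,0,0,0,-0.033,-1],[0.02,0.034,0,0,0,-0.033,-1],[0.02,0.034,0,0,0,-0.033,-1],[0.02,0.034,0,0,0,-0.033,-1],[0.02,0.034,0,0,0,-0.033,-1],[0.01,0.01,0,0,0,-0.033,-1],[0,0,0,0,0,0,-1]]

```text
clock: 2.67
ee_pos: [0.5431, -0.0005, 0.2502]
ee_rot: [-3.09, 0.554, -0.002]
contact_force: [0.4, -0.6, -0.6]
gripper_width: 0.0855
gripper_force: 0.0
```

```bash
cat > m.py <<'E'
from h import *
import sys
from scipy.spatial.transform import Rotation as R
np.set_printoptions(precision=4,suppress=True)
p=shot('wrist',sys.argv[1]); q=shot('top')
for n in ['selector_grip','pointer','green_mark','red_mark','go_button_top','tester']:
  for c in (p,q):
    r=arm.tip_of(c,n)
    if r: X=w(c,r[0]['point']); print(n,round(r[0]['p'],2),X,np.array(proj(c,X)))
s=arm.get_state(); M=R.from_rotvec(s['ee_rot']).as_matrix()
print(s['clock'],s['ee_pos'],'tool y ang',np.arctan2(M[1,1],M[0,1]),'z',M[:,2],s['joint_pos'],s['contact_force'])
E
python3 m.py w1
```

```text
selector_grip 0.86 [0.5858 0.0613 0.1084] [181.5449 172.8268]
selector_grip 0.78 [0.5864 0.0598 0.109 ] [260.0387 186.5472]
pointer 0.64 [0.62   0.0491 0.0843] [184.5607 134.2491]
pointer 0.81 [0.6219 0.0483 0.0812] [267.0483 174.4244]
green_mark 0.47 [0.63   0.0785 0.0592] [162.864  133.8577]
green_mark 0.46 [0.6272 0.0798 0.064 ] [252.8381 172.4238]
red_mark 0.5 [0.6034 0.0178 0.0565] [221.4115 137.1734]
go_button_top 0.83 [ 0.5426 -0.0546  0.0878] [301.9249 169.3247]
tester 0.88 [0.572  0.019  0.0045] [233.8712 157.0542]
tester 0.73 [0.5699 0.0164 0.0038] [276.5734 206.4551]
3.3667 [ 0.5413 -0.0052  0.2501] tool y ang -1.9313463084144042 z [ 0. -0. -1.] [ 0.2206  0.311  -0.329   1.8531  0.1181  0.9964 -2.0894] [-0.0719 -0.1478  0.1054]
```

View pics/w1.png

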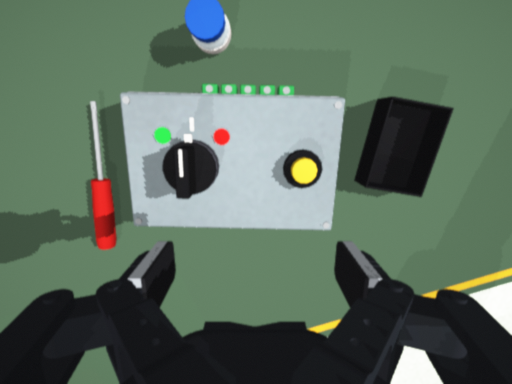

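The wrist view shows the box with its top corners near (121,93), (344,97), (134,228) and (331,230). Green is at (163,135), red at (222,137) and the button at (304,170). I fit the box pose from colour blobs and corners, in both views.

```bash
cat > fit.py <<'E'
from h import *
from scipy.optimize import least_squares
np.set_printoptions(precision=4,suppress=True)
def blob(p,lo,hi,near):
    h=cv2.cvtColor(p['color'],cv2.COLOR_RGB2HSV); m=cv2.inRange(h,lo,hi)
    n,l,s,c=cv2.connectedComponentsWithStats(m)
    k=[i for i in range(1,n) if s[i,4]>12]; i=min(k,key=lambda i:np.hypot(*(c[i]-near))); return c[i],s[i,4]
def det(p,x,y,yaw):
    e=lambda a,b,z:(x+np.cos(yaw)*a-np.sin(yaw)*b,y+np.sin(yaw)*a+np.cos(yaw)*b,z)
    s=.047*.5**.5; o=[]
    for P,lo,hi in [(e(s,.045+s,.06),(50,140,80),(75,255,255)),(e(s,.045-s,.06),(0,150,100),(8,255,255)),(e(0,-.08,.085),(22,180,120),(34,255,255))]:
        o.append(blob(p,lo,hi,proj(p,P)))
    return o
s=.047*.5**.5
def model(v):
    x,y,yaw,zb=v; e=lambda a,b,z:np.array((x+np.cos(yaw)*a-np.sin(yaw)*b,y+np.sin(yaw)*a+np.cos(yaw)*b,z))
    return e(s,.045+s,.06),e(s,.045-s,.06),e(0,-.08,zb)
if __name__=='__main__':
    for c in ['wrist','top','scene']:
        p=shot(c); d=det(p,.571,.018,-.4); print(c,[(a,int(n)) for a,n in d])
        f=lambda v:np.concatenate([np.array(proj(p,X))-a for X,(a,n) in zip(model(np.append(v,.083)),d)])
        r=least_squares(f,[.571,.018,-.4]); x,y,t=r.x
        print(r.x,'res',np.sqrt(2*r.cost),'sel',x-.045*np.sin(t),y+.045*np.cos(t),'btn',x+.08*np.sin(t),y-.08*np.cos(t))
    p=shot('wrist')
    print([ray(p,*u,.06) for u in [(121,93),(344,97),(134,228),(331,230)]])
E
python3 fit.py
```

```text
wrist [(array([156.8564, 135.3762]), 202), (array([215.9894, 136.3032]), 188), (array([297.179, 171.537]), 257)]
[ 0.569   0.0194 -0.3873] res 0.6337791306354911 sel 0.5859533968082492 0.06108585460056867 btn 0.5387366698276834 -0.05465342435537919
top [(array([253.6038, 171.6226]), 53), (array([189.2555, 197.0396]), 454), (array([188.2864, 337.8187]), 1627)]
[ 0.4702  0.1725 -1.516 ] res 89.82921549611419 sel 0.51513081159717 0.17492580699025775 btn 0.39031811888410267 0.1680853583417084
scene [(array([269.2917, 196.7083]), 24), (array([245.7273, 205.1818]), 22), (array([205.4103, 203.6923]), 39)]
[ 0.5674  0.0182 -0.3474] res 0.9675687739865002 sel 0.5827090973989303 0.060516697170626285 btn 0.5401510057764434 -0.057015463693760135
[array([0.6835, 0.0963, 0.06  ]), array([ 0.5938, -0.1299,  0.06  ]), array([0.5373, 0.1571, 0.06  ]), array([ 0.4477, -0.0727,  0.06  ])]
```

Call:
servo_tool:
  commands:
    - [[0.0112,0.0166,-0.01,0,0,-0.007,-1],[0.0112,0.0166,-0.015,0,0,-0.007,-1],[0.0112,0.0166,-0.015,0,0,-0.007,-1],[0.0111,0.0164,-0.015,0,0,-0.006,-1],[0,0,-0.015,0,0,0,-0.6],[0,0,-0.01,0,0,0,-0.6],[0,0,0,0,0,0,-0.4],[0,0,0,0,0,0,-0.4],[0,0,0,0,0,0,-0.4],[0,0,0,0,0,0,-0.4]]

```text
clock: 4.4
ee_pos: [0.5866, 0.0606, 0.1712]
ee_rot: [-3.082, 0.606, -0.003]
contact_force: [0.6, 0.1, -0.6]
gripper_width: 0.0597
gripper_force: 0.0
```

```bash
sed -i "s/\['selector_grip','pointer','green_mark','red_mark','go_button_top','tester'\]/['selector_grip','pointer']/" m.py; python3 m.py w2; python3 fit.py | head -2
```

```text
selector_grip 0.72 [0.5828 0.063  0.1059] [252.915  222.4061]
selector_grip 0.28 [ 0.609   0.1967 -0.0006] [202.7737 181.0382]
pointer 0.63 [0.6189 0.0507 0.0855] [250.0497 167.4831]
4.7 [0.5862 0.0611 0.1704] tool y ang -1.9582369058826463 z [ 0.0006 -0.     -1.    ] [ 0.0825  0.4848 -0.3151  1.8064  0.1888  0.8791 -2.2777] [ 0.5851 -0.0488 -0.3501]
wrist [(array([216.8944, 164.0674]), 341), (array([294.0395, 163.304 ]), 329), (array([406.6072, 205.018 ]), 998)]
[ 0.5689  0.018  -0.3712] res 1.5790412567125498 sel 0.5852619146855439 0.05991878939379649 btn 0.5399223210665766 -0.0565686401875403Traceback (most recent call last):
  File "fit.py", line 20, in <module>
    p=shot(c); d=det(p,.571,.018,-.4); print(c,[(a,int(n)) for a,n in d])
                 ~~~^^^^^^^^^^^^^^^^^
  File "fit.py", line 12, in det
    o.append(blob(p,lo,hi,proj(p,P)))
             ~~~~^^^^^^^^^^^^^^^^^^^
  File "fit.py", line 7, in blob
    k=[i for i in range(1,n) if s[i,4]>12]; i=min(k,key=lambda i:np.hypot(*(c[i]-near))); return c[i],s[i,4]
                                              ~~~^^^^^^^^^^^^^^^^^^^^^^^^^^^^^^^^^^^^^^^
ValueError: min() iterable argument is empty
```

View pics/w2.png

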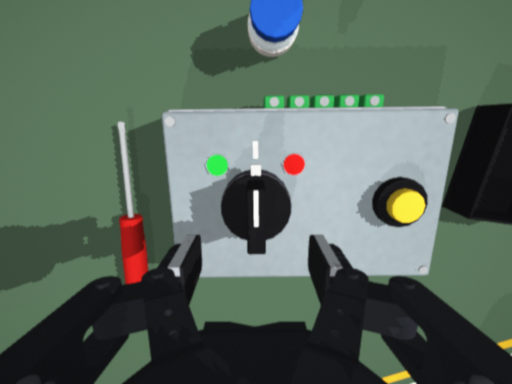

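Fingers straddle the bar symmetrically: the bar is at column 256 and the fingers are at about 195 and 315. I descend and close.

Call:
servo_tool:
  commands:
    - [[0,0,-0.015,0,0,0,-0.4],[0,0,-0.015,0,0,0,-0.4],[0,0,-0.015,0,0,0,-0.4],[0,0,-0.01,0,0,0,-0.4],[0,0,-0.005,0,0,0,-0.4],[0,0,-0.004,0,0,0,0],[0,0,0,0,0,0,0.3],[0,0,0,0,0,0,0.5],[0,0,0,0,0,0,0.6],[0,0,0,0,0,0,1]]
  force: 40

```text
clock: 5.63
ee_pos: [0.5861, 0.0603, 0.107]
ee_rot: [3.081, -0.605, 0.0]
contact_force: [-2.6, -2.1, 2.9]
gripper_width: 0.0134
gripper_force: 41.8
```

Call:
servo_tool:
  commands:
    - [[0,0,0,0,0,0,1],[0,0,0,0,0,0,1],[0,0,0,0,0,0,1],[0,0,0,0,0,0,1],[0,0,0,0,0,0,1]]

```text
clock: 6.05
ee_pos: [0.5861, 0.0603, 0.1069]
ee_rot: [3.082, -0.605, 0.001]
contact_force: [-2.8, -3.1, 6.5]
gripper_width: 0.013
gripper_force: 42.3
```

Call:
servo_tool:
  commands:
    - [[0,0,0.004,0,0,0,1],[0,0,0.004,0,0,0,1],[0,0,0.0035,0,0,0,1],[0,0,0,0,0,0,1],[0,0,0,0,0,0,1],[0,0,0,0,0,0,1]]

```text
clock: 6.55
ee_pos: [0.586, 0.0603, 0.1171]
ee_rot: [3.082, -0.605, -0.0]
contact_force: [1.8, -5.5, -7.4]
gripper_width: 0.0134
gripper_force: 40.5
```

```bash
python3 m.py w3
```

```text
selector_grip 0.93 [0.5848 0.0633 0.1175] [249.0721 265.1722]
pointer 0.56 [0.6179 0.0504 0.0945] [248.4425 187.3061]
6.85 [0.586  0.0604 0.117 ] tool y ang -1.9585498471010656 z [-0.0005 -0.0009 -1.    ] [ 0.0658  0.5563 -0.2945  1.8371  0.2207  0.7806 -2.303 ] [ 1.7597 -5.0512 -7.3495]
```

View pics/w3.png

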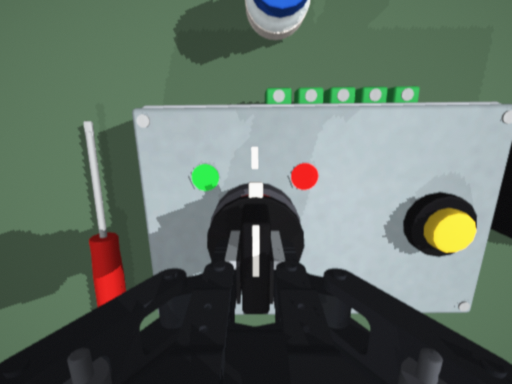

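Call:
servo_tool:
  commands:
    - [[0,0,0,0,0,0.02,1],[0,0,0,0,0,0.02,1],[0,0,0,0,0,0,1]]

```text
clock: 7.1
ee_pos: [0.586, 0.0604, 0.1171]
ee_rot: [3.094, -0.542, -0.0]
contact_force: [2.2, -4.8, -6.8]
gripper_width: 0.0134
gripper_force: 40.4
```

```bash
cat > s.py <<'E'
from h import *
from scipy.spatial.transform import Rotation as R
np.set_printoptions(precision=4,suppress=True)
s=arm.get_state(); M=R.from_rotvec(s['ee_rot']).as_matrix()
print(s['clock'],s['ee_pos'],'turn',np.arctan2(M[1,1],M[0,1])+1.958,s['contact_force'],s['torque'],s['joint_pos'][6])
E
python3 s.py
```

```text
7.1 [0.586  0.0604 0.1171] turn 0.04027484688504668 [ 2.2253 -4.7581 -6.8193] [-0.9953 -0.5466  0.0194] -2.2682501141183318
```

Turns freely, so I continue to about 0.80 rad.

Call:
servo_tool:
  commands:
    - [[0,0,0,0,0,0.095,1],[0,0,0,0,0,0.095,1],[0,0,0,0,0,0.095,1],[0,0,0,0,0,0.095,1],[0,0,0,0,0,0.095,1],[0,0,0,0,0,0.095,1],[0,0,0,0,0,0.095,1],[0,0,0,0,0,0.095,1],[0,0,0,0,0,0,1],[0,0,0,0,0,0,1]]

```text
clock: 7.93
ee_pos: [0.5859, 0.0604, 0.1171]
ee_rot: [3.076, 0.638, -0.002]
contact_force: [1.2, -5.0, -8.6]
gripper_width: 0.0131
gripper_force: 40.3
```

```bash
python3 s.py; python3 m.py w4
```

```text
7.9333 [0.5859 0.0604 0.1171] turn 0.7965785605397215 [ 1.2083 -5.0246 -8.5615] [-1.03   -0.4849 -0.0241] -1.6253720753178031
selector_grip 0.83 [0.5862 0.0649 0.1159] [246.3627 255.564 ]
pointer 0.89 [0.6208 0.0782 0.0953] [249.6084 176.7805]
8.2333 [0.5859 0.0604 0.1172] tool y ang -1.1613245152107405 z [-0.0007 -0.0012 -1.    ] [ 0.2078  0.5924 -0.4855  1.8273  0.3683  0.813  -1.6256] [ 2.3289 -4.9565 -8.1506]
```

View pics/w4.png

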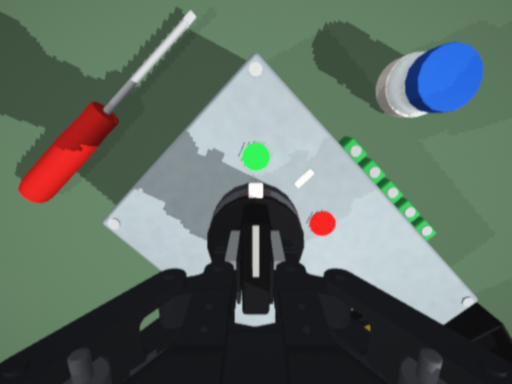

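Knob turned with the gripper and the pointer is now toward green at (256,157). Next I feel for the detent, lowering gently at 0.84 rad.

Call:
servo_tool:
  commands:
    - [[0,0,0,0,0,0.043,1],[0,0,-0.001,0,0,0,1],[0,0,-0.001,0,0,0,1],[0,0,0,0,0,0,1],[0,0,0,0,0,0,1]]

```text
clock: 8.65
ee_pos: [0.5859, 0.0604, 0.1152]
ee_rot: [3.061, 0.705, -0.002]
contact_force: [2.3, -5.2, -7.7]
gripper_width: 0.0131
gripper_force: 40.4
```

Call:
servo_tool:
  commands:
    - [[0,0,-0.0005,0,0,0,1],[0,0,0,0,0,0,1],[0,0,0,0,0,0,1]]

```text
clock: 8.9
ee_pos: [0.5859, 0.0604, 0.115]
ee_rot: [3.06, 0.704, -0.002]
contact_force: [0.3, -6.1, -5.1]
gripper_width: 0.0134
gripper_force: 40.8
```

Call:
servo_tool:
  commands:
    - [[0,0,-0.0005,0,0,0,1],[0,0,0,0,0,0,1],[0,0,0,0,0,0,1]]

```text
clock: 9.15
ee_pos: [0.5859, 0.0604, 0.1149]
ee_rot: [3.06, 0.704, -0.002]
contact_force: [-0.3, -5.5, -3.1]
gripper_width: 0.0132
gripper_force: 41.3
```

On land at z≈0.115. I slide in small turns under this light contact and watch for the drop.

Call:
servo_tool:
  commands:
    - [[0,0,-0.0003,0,0,0.025,1],[0,0,0,0,0,0.025,1],[0,0,0,0,0,0,1],[0,0,0,0,0,0,1]]

```text
clock: 9.48
ee_pos: [0.5859, 0.0604, 0.1149]
ee_rot: [3.042, 0.78, -0.002]
contact_force: [-1.9, -6.1, -0.8]
gripper_width: 0.0132
gripper_force: 41.4
```

```bash
python3 s.py
```

```text
9.4833 [0.5859 0.0604 0.1149] turn 0.8893600199811627 [-1.9359 -6.0923 -0.8322] [-1.182   0.1456 -0.0262] -1.5490959057560523
```

Call:
servo_tool:
  commands:
    - [[0,0,0,0,0,0.025,1],[0,0,0,0,0,0.025,1],[0,0,0,0,0,0,1],[0,0,0,0,0,0,1]]

```text
clock: 9.82
ee_pos: [0.5859, 0.0604, 0.1149]
ee_rot: [3.021, 0.856, -0.002]
contact_force: [-0.8, -5.8, -0.4]
gripper_width: 0.0137
gripper_force: 41.4
```

Call:
servo_tool:
  commands:
    - [[0,0,0,0,0,0.025,1],[0,0,0,0,0,0.025,1],[0,0,0,0,0,0,1],[0,0,0,0,0,0,1]]

```text
clock: 10.15
ee_pos: [0.5859, 0.0603, 0.1148]
ee_rot: [2.999, 0.931, -0.002]
contact_force: [-0.6, -6.5, -1.1]
gripper_width: 0.0134
gripper_force: 41.3
```

Call:
servo_tool:
  commands:
    - [[0,0,0,0,0,0.025,1],[0,0,0,0,0,0.025,1],[0,0,0,0,0,0,1],[0,0,0,0,0,0,1]]

```text
clock: 10.48
ee_pos: [0.5859, 0.0604, 0.1148]
ee_rot: [2.975, 1.006, -0.002]
contact_force: [-0.3, -5.5, -1.9]
gripper_width: 0.0134
gripper_force: 41.3
```

Call:
servo_tool:
  commands:
    - [[0,0,0,0,0,0.025,1],[0,0,0,0,0,0.025,1],[0,0,0,0,0,0,1],[0,0,0,0,0,0,1]]

```text
clock: 10.82
ee_pos: [0.5858, 0.0604, 0.1146]
ee_rot: [2.949, 1.08, -0.002]
contact_force: [-0.8, -5.3, -2.8]
gripper_width: 0.0135
gripper_force: 41.1
```

```bash
python3 s.py
```

```text
10.8167 [0.5858 0.0604 0.1146] turn 1.0894767287720826 [-0.8462 -5.2542 -2.807 ] [-1.1319  0.0792  0.014 ] -1.379146197956636
```

Call:
servo_tool:
  commands:
    - [[0,0,-0.0005,0,0,0,1],[0,0,0,0,0,0,1],[0,0,0,0,0,0,1]]

```text
clock: 11.07
ee_pos: [0.5858, 0.0604, 0.1143]
ee_rot: [2.948, 1.08, -0.002]
contact_force: [-0.5, -6.0, -1.7]
gripper_width: 0.0133
gripper_force: 41.5
```

Call:
servo_tool:
  commands:
    - [[0,0,0,0,0,0.025,1],[0,0,0,0,0,0.025,1],[0,0,0,0,0,0,1],[0,0,0,0,0,0,1]]

```text
clock: 11.4
ee_pos: [0.5858, 0.0604, 0.1137]
ee_rot: [2.921, 1.154, -0.002]
contact_force: [1.4, -5.1, -5.4]
gripper_width: 0.0136
gripper_force: 40.7
```

```bash
python3 s.py
```

```text
11.4 [0.5858 0.0604 0.1137] turn 1.1398485318072766 [ 1.3935 -5.1295 -5.4012] [-1.0814 -0.2048  0.1005] -1.3368770277336954
```

Looks like a drop (z 0.1137, force back to -5.4). I lower to confirm.

Call:
servo_tool:
  commands:
    - [[0,0,-0.001,0,0,0,1],[0,0,0,0,0,0,1],[0,0,0,0,0,0,1]]

```text
clock: 11.65
ee_pos: [0.5858, 0.0604, 0.1125]
ee_rot: [2.921, 1.154, -0.002]
contact_force: [1.6, -5.4, -6.9]
gripper_width: 0.0133
gripper_force: 40.5
```

```bash
python3 s.py
```

```text
11.65 [0.5858 0.0604 0.1125] turn 1.1398360870128843 [ 1.5814 -5.4258 -6.8832] [-1.0222 -0.3119  0.0674] -1.337728248098991
```

In the detent. Lowering the rest.

Call:
servo_tool:
  commands:
    - [[0,0,-0.001,0,0,0,1],[0,0,-0.001,0,0,0,1],[0,0,-0.001,0,0,0,1],[0,0,0,0,0,0,1],[0,0,0,0,0,0,1]]

```text
clock: 12.07
ee_pos: [0.5858, 0.0605, 0.1098]
ee_rot: [2.921, 1.154, -0.002]
contact_force: [0.8, -4.7, -5.1]
gripper_width: 0.0135
gripper_force: 40.7
```

Call:
servo_tool:
  commands:
    - [[0,0,-0.001,0,0,0,1],[0,0,0,0,0,0,1],[0,0,0,0,0,0,1]]

```text
clock: 12.32
ee_pos: [0.5858, 0.0605, 0.1088]
ee_rot: [2.92, 1.155, -0.002]
contact_force: [-0.0, -5.3, -4.3]
gripper_width: 0.0134
gripper_force: 40.8
```

```bash
python3 s.py
```

```text
12.3167 [0.5858 0.0605 0.1088] turn 1.1401625171765002 [-0.0446 -5.2607 -4.2832] [-1.1063 -0.1642  0.1603] -1.3408291819270737
```

Call:
servo_tool:
  commands:
    - [[0,0,0,0,0,0.02,1],[0,0,-0.001,0,0,0,1],[0,0,-0.0005,0,0,0,1],[0,0,0,0,0,0,1],[0,0,0,0,0,0,1]]

```text
clock: 12.73
ee_pos: [0.5858, 0.0604, 0.1073]
ee_rot: [2.909, 1.183, -0.002]
contact_force: [0.5, -4.3, -5.4]
gripper_width: 0.0132
gripper_force: 40.7
```

```bash
python3 s.py
```

```text
12.7333 [0.5858 0.0604 0.1073] turn 1.1596049675449185 [ 0.5406 -4.3455 -5.3957] [-1.1165 -0.1937  0.0828] -1.3252908370401266
```

Call:
servo_tool:
  commands:
    - [[0,0,-0.0005,0,0,0.01,1],[0,0,-0.0005,0,0,0,1],[0,0,0,0,0,0,1],[0,0,0,0,0,0,1]]

```text
clock: 13.07
ee_pos: [0.5859, 0.0604, 0.107]
ee_rot: [2.903, 1.197, -0.002]
contact_force: [-1.3, -5.6, 0.3]
gripper_width: 0.0136
gripper_force: 41.6
```

```bash
python3 s.py
```

```text
13.0667 [0.5859 0.0604 0.107 ] turn 1.1695576015978473 [-1.2541 -5.5773  0.3148] [-1.228   0.2695  0.0201] -1.3176394622126433
```

Bottomed at the same height as home, with no torque. Release and rise.

Call:
servo_tool:
  commands:
    - [[0,0,0,0,0,0,0.4],[0,0,0,0,0,0,0],[0,0,0,0,0,0,-0.4],[0,0,0,0,0,0,-0.4],[0,0,0.01,0,0,0,-0.4],[0,0,0.02,0,0,0,-0.4],[0,0,0.02,0,0,0,-0.4],[0,0,0.01,0,0,0,-0.4],[0,0,0,0,0,0,-0.4],[0,0,0,0,0,0,-0.4]]

```text
clock: 13.9
ee_pos: [0.5862, 0.0612, 0.1667]
ee_rot: [2.902, 1.202, 0.002]
contact_force: [-0.3, -0.1, -0.5]
gripper_width: 0.0601
gripper_force: 0.0
```

```bash
python3 m.py w5; python3 - <<'E'
from h import *
p=shot('scene')
u,v=map(int,proj(p,(.586,.061,.09)))
a=p['color'][v-30:v+30,u-40:u+40]
q=cv2.imread('pics/w5.png')
cv2.imwrite('pics/c5.png',np.hstack([cv2.resize(a[:,:,::-1],None,fx=5,fy=5,interpolation=2),cv2.resize(q,(400,300))]))
E
```

```text
selector_grip 0.7 [0.5868 0.0649 0.1081] [251.3133 215.5992]
selector_grip 0.48 [0.5883 0.0616 0.11  ] [259.3175 185.4306]
pointer 0.64 [0.6089 0.0894 0.0844] [249.3113 164.6909]
pointer 0.52 [0.6135 0.0838 0.0832] [250.2195 175.8562]
14.2 [0.5855 0.0611 0.1653] tool y ang -0.7849188782709972 z [-0.0016 -0.     -1.    ] [ 0.3009  0.5541 -0.6121  1.795   0.3902  0.9175 -1.2677] [ 0.6133  0.1243 -0.923 ]
```

View pics/c5.png

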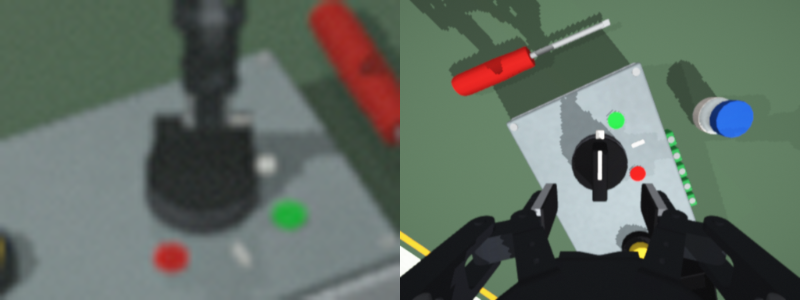

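The knob is fully home: no red band, and the pointer is past green. Next I move over the button with the fingers shut.

Call:
servo_tool:
  commands:
    - [[-0.0076,-0.0195,0,0,0,0,-0.4],[-0.0076,-0.0195,0,0,0,0,0],[-0.0077,-0.0195,0,0,0,0,0.4],[-0.0077,-0.0195,0,0,0,0,1],[-0.0077,-0.0195,0,0,0,0,1],[-0.0077,-0.0195,0,0,0,0,1],[0,0,0,0,0,0,1],[0,0,0,0,0,0,1],[0,0,0,0,0,0,1]]

```text
clock: 15.0
ee_pos: [0.5403, -0.0551, 0.1662]
ee_rot: [-2.902, -1.203, -0.001]
contact_force: [-0.3, 1.1, -0.4]
gripper_width: -0.0002
gripper_force: 0.0
```

```bash
sed -i "s/\['selector_grip','pointer'\]/['go_button_top','go_button_top']/" m.py; python3 m.py w6
```

```text
go_button_top 0.96 [ 0.5384 -0.0559  0.0848] [253.644  211.6215]
go_button_top 0.42 [ 0.537  -0.0623  0.0885] [315.113  219.1641]
go_button_top 0.96 [ 0.5384 -0.0559  0.0848] [253.644  211.6215]
go_button_top 0.42 [ 0.537  -0.0623  0.0885] [315.113  219.1641]
15.3 [ 0.5402 -0.0549  0.1662] tool y ang -0.7836681005773568 z [ 0.0001  0.0003 -1.    ] [ 0.532   0.481  -0.6197  1.9057  0.3599  0.8668 -1.0545] [ 0.0511  0.4537 -0.1395]
```

View pics/w6.png

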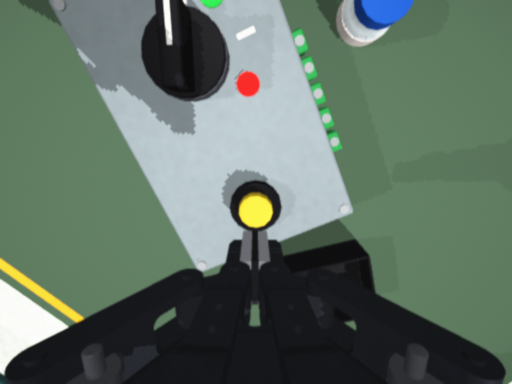

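The closed fingertips line up with the button at (256,210). I descend and feel for the top.

Call:
servo_tool:
  commands:
    - [[-0.0015,-0.001,-0.01,0,0,0,1],[0,0,-0.015,0,0,0,1],[0,0,-0.015,0,0,0,1],[0,0,-0.01,0,0,0,1],[0,0,-0.006,0,0,0,1],[0,0,-0.003,0,0,0,1],[0,0,0,0,0,0,1],[0,0,0,0,0,0,1]]

```text
clock: 15.97
ee_pos: [0.5389, -0.0567, 0.1074]
ee_rot: [2.902, 1.203, 0.001]
contact_force: [-0.3, -0.5, 0.2]
gripper_width: -0.0003
gripper_force: 0.0
```

Call:
servo_tool:
  commands:
    - [[0,0,-0.002,0,0,0,1],[0,0,-0.002,0,0,0,1],[0,0,0,0,0,0,1],[0,0,0,0,0,0,1]]

```text
clock: 16.3
ee_pos: [0.539, -0.0569, 0.1036]
ee_rot: [2.902, 1.202, 0.001]
contact_force: [0.5, -1.1, 2.0]
gripper_width: 0.0001
gripper_force: 0.7
```

Call:
servo_tool:
  commands:
    - [[0,0,-0.002,0,0,0,1],[0,0,-0.002,0,0,0,1],[0,0,0,0,0,0,1],[0,0,0,0,0,0,1]]

```text
clock: 16.63
ee_pos: [0.539, -0.0569, 0.0994]
ee_rot: [2.902, 1.203, 0.001]
contact_force: [1.1, -0.6, 3.5]
gripper_width: -0.0001
gripper_force: 1.9
```

Call:
servo_tool:
  commands:
    - [[0,0,-0.001,0,0,0,1],[0,0,-0.001,0,0,0,1],[0,0,0,0,0,0,1],[0,0,0,0,0,0,1]]

```text
clock: 16.97
ee_pos: [0.539, -0.0569, 0.0978]
ee_rot: [2.902, 1.202, 0.001]
contact_force: [0.0, -0.9, 7.9]
gripper_width: 0.0001
gripper_force: 3.9
```

Approaching the stop; press a little further for a definite bottom.

Call:
servo_tool:
  commands:
    - [[0,0,-0.001,0,0,0,1],[0,0,0,0,0,0,1],[0,0,0,0,0,0,1]]

```text
clock: 17.22
ee_pos: [0.5391, -0.0569, 0.0976]
ee_rot: [2.901, 1.202, 0.001]
contact_force: [-2.9, -0.2, 16.5]
gripper_width: 0.0
gripper_force: 7.7
```

Bottomed firmly (16.5 N). Release and rise.

Call:
servo_tool:
  commands:
    - [[0,0,0.005,0,0,0,1],[0,0,0.01,0,0,0,1],[0,0,0.02,0,0,0,1],[0,0,0.03,0,0,0,1],[0,0,0.03,0,0,0,1],[0,0,0.02,0,0,0,1],[0,0,0,0,0,0,1],[0,0,0,0,0,0,1],[0,0,0,0,0,0,1]]

```text
clock: 17.97
ee_pos: [0.5375, -0.057, 0.2103]
ee_rot: [-2.902, -1.202, 0.003]
contact_force: [0.5, -1.0, -0.4]
gripper_width: -0.0001
gripper_force: 0.0
```

```bash
python3 m.py w7
```

```text
go_button_top 0.86 [ 0.5401 -0.0542  0.0839] [254.6188 190.3737]
go_button_top 0.22 [0.6071 0.1985 0.0022] [201.7577 181.4294]
go_button_top 0.86 [ 0.5401 -0.0542  0.0839] [254.6188 190.3737]
go_button_top 0.22 [0.6071 0.1985 0.0022] [201.7577 181.4294]
18.2667 [ 0.5381 -0.0567  0.2104] tool y ang -0.7848912160010256 z [-0.0015  0.0005 -1.    ] [ 0.5671  0.4214 -0.6526  1.8737  0.3095  0.9505 -1.011 ] [-0.1583  0.1954 -0.501 ]
```

View pics/w7.png

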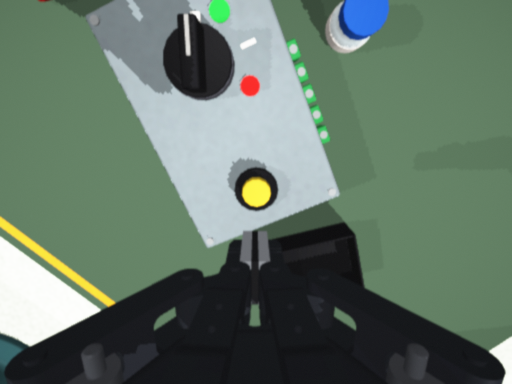

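The button at (256,192) is back up. The selector sits home, past green, with no red band, and the jar and tray are undisturbed. Handing in.

```bash
python3 -c "
from station import arm
print(arm.sign_off())"
```

```text
the job is handed in; nothing more can be done
None
```

The selector is home in the detent past the green mark, at about 1.17 rad, felt for lightly and not forced; I then pressed the yellow button to its stop, released it, and handed the job in at about 18 s without touching the screwdriver, tray or jar.

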